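# Fit the label holder behind the rack shelf's lip and hold it home

### The arm

A 7-joint arm with a two-finger parallel gripper is mounted at the origin on a cart in front of the work surface, level with it; the furniture and walls round the work are solid. World frame = base frame: x ahead of the robot, y to its left, z up, the work surface at z = 0. Lengths are in m, angles in rad, forces in N, time in s.
With the tool pointing down it reaches from about 0.4 to 0.75 m from the base axis. Payload 19.5 kg.
Tool frame: the origin (TCP) lies on the centre line of the jaws, within the pads' length; the fingertips stand 8 mm ahead of it and the grasp point (between the pads) lies 11 mm behind it; z points along the fingers, y is the line along which they close (so a half turn about z gives the same grasp; the last joint's range is limited). The gripper opens to 85 mm and grips with 20 to 120 N. Pads are 22 mm wide; open, the fingers measure 114 mm over their backs; the gripper's body (76 mm by 85 mm) begins 54 mm behind the grasp point. The pads swing forward as they close: fully open they stand 13 mm farther back than shut.
Start: joints at [1.13, 0.707, -0.028, 1.485, 0.022, 0.951, -0.075], TCP at [0.223, -0.53, 0.239] pointing down, gripper open.
Joint ranges: [-2.71, 2.71], [-0.32, 2.16], [-1.57, 1.52], [0, 2.45], [-1.46, 4.6], [0, 2.02], [-2.83, 2.83]. Speed limits (rad/s): [1.89, 1.89, 2.57, 2.57, 3.01, 3.01, 3.01].

### API

Orientations are given as a 3x3 rotation matrix whose columns are the frame's x, y, z axes.
In Python, from workcell import manip gives the robot as it stands. Calls block until the motion is done:
- manip.goto(position, orientation): joint-space move of the TCP to a pose.
- manip.move_linear(position, attitude=None, rate=0.15): straight line of the TCP; attitude=None keeps the orientation; rate is the mean speed in m/s.
- manip.goto_joints(angles): joint-space move.
- manip.let_go() and manip.grab(squeeze=None): open the fingers fully, or close them until they stop; squeeze is the grip in N (None keeps the last).
- manip.pause(seconds).
- manip.inverse_kinematics(position, orientation): joint angles nearest the present ones, or None.
- manip.observe(): the state.
- manip.get_image(name): name is "side" or "top"; returns a dict with "image" (400x640x3 uint8, red, green, blue), "fov_y" (degrees; the focal length in pixels is half the picture's height over the tangent of half this angle, whatever the lens; pixels are square), "cx", "cy" (the principal point, pixels), "world_from_camera" (4x4, takes a point from camera to world coordinates). Camera axes: x right, y up, looking along -z (the intrinsics and any distortion apply to the point x, -y, -z); pixel columns grow to the right and rows downward; lengths in m; the calibration is good to about 2 mm. A picture is of the moment at which its call begins. There is no depth.
A pose or a line that the arm cannot do raises manip.PlanningError and nothing moves.
- manip.hand_in(): hands the job in; it is judged then, once.
The state is a dict: "time_s": time; "qpos": joint angles; "joint_velocities": joint speeds; "joint_torque": joint torques, N m; "eef_pos": TCP position; "tool_rot": TCP orientation; "ft_force": force on the tool from outside, world axes, zero at the start; "wrist_torque": the same for the moment, N m; "grip_width": opening from 0.0 (shut) to 1.0 (fully open); "grip_force": force on a finger pad.
Only numpy, scipy, OpenCV 4.12 (cv2) and the standard library are available. Lean on these libraries where they do the work, as an engineer would, in place of code of your own. Each camera call takes 0.05 s, during which the arm holds its last target. There are 200 camera calls.

### The job

Fold the clear splash guard in front of the rack shelf all the way down. Then take the purple label holder out of its stand, push its foot down behind the metal lip of the shelf's label rail, card towards the robot, until its white shoulders are down level with the top of the rail and the sprung strip below is fully pressed. Finish like that, upright and still held down against the spring, because a colleague will now turn the rail's two locking buttons over the shoulders; leave the blue and green holders in their stand.

Things in the scene. Friction and masses are not known exactly. Their poses are not given: they have to be found in the camera images.
- rack_shelf: fixed white bench shelf, 186 deep (x) x 254 wide (y), deck 50 mm above the table, carrying an orange rack of purple-capped tubes (tube tops 150 mm above the table, 130 mm or more behind the rail; rack front 60 mm behind the rail). Origin: on the table under the middle of the deck; x points from its front to its back, away from the robot at yaw 0, y left, z up; yaw within 0.2 rad
- rail_mouth (a point): middle of the mouth of the aluminium label rail on the shelf's front edge, level with the lip's top, 60 mm above the table; axes as the shelf's. The slot runs along y: 9 mm wide (x) between lip and apron, 78 mm long between end cheeks, open above, both long edges flared about 3 mm. Beyond each cheek a black turn-button, parked aside, up to 5 mm higher, 46 to 74 mm from the middle
- lifter (a joint): yellow sprung strip inside the rail's slot, 66 mm long; 0 = up, its top 12 mm below the mouth; 0.008 = fully pressed down, its top 20 mm below the mouth. It takes about 3 N to start it moving and 10 N to press it fully down, and it springs back when let go
- guard (a joint): angle of the clear splash guard, a panel 180 wide x 83 high hinged along its lower edge: 0 = upright, 20 mm in front of the rail's slot, its panel reaching 109 mm above the table, so that fingers cannot get round the slot; 1.5 = folded down towards the robot (end stop). A stiff friction hinge (0.22 N m) leaves it where it is put
- guard_hinge (a point): middle of the guard's hinge line, fixed on the shelf, 26 mm above the table; axes as the shelf's, the hinge line is y
- guard_bar (a point): middle of the guard's blue round bar handle, 10 mm thick, 100 mm long along the shelf's y, in line with the panel, 115 mm from the hinge and 32 mm beyond the panel's edge, on a post at each end (about 90 mm free between the posts). Upright it is 141 mm above the table, folded down 34 mm. The point turns with the guard
- holder_stand: fixed grey slotted block, 150 (x) x 98 (y) x 34 mm high, three slots along its y, at x = -50, 0 and 50 mm, each 8 wide x 75 long x 24 mm deep, a label holder standing in each (underside 10 mm above the table, card to the stand's -x side). Origin: middle of its underside
- holder_purple: loose upright label holder, 60 g, 78 mm high. Origin: middle of its underside; x from front (card side is -x) to back, y along its width. White foot 6 thick x 70 wide, 0 to 20 mm up (lowest 5 mm 62 wide), its top edge a shoulder 8 mm wide each side of the 54 wide face plate; purple grip 10 thick (x) x 40 wide, 54 to 78 mm up. Home in the rail its origin is 20 mm below the mouth
- purple_grip (a point): centre of the purple holder's grip, 66 mm above its underside; axes as the holder's
- purple_card (a point): centre of the purple holder's card, on its front face, 3.6 mm in front of and 38 mm above its origin
- holder_blue: the same holder with a blue grip, to be left in the stand
- holder_green: the same holder with a green grip, to be left in the stand
There are look-alikes about, which are no part of the job. What is shaped like the holder_purple but brown is not meant.

How it is judged:
By the outcome, as a careful person would: the job done as asked, in the order asked, and still so for the second after the job is handed in, while the arm keeps its last pose, push and grip.
It also fails if it takes over 48 s, if anything falls off the work surface, if the arm or the gripper's body presses on something with over 40 N, if the wrist force passes 120 N, or if a joint passes its speed limit or range.

## Working session

There is one attempt and no reset: what is moved stays moved. The work goes in short steps, each a Python script; the robot and the scene stay as the last script left them, time stands still between calls to the robot, and variables do not carry over. Pictures are saved under pics/ and viewed, at most 10 in all, crops included, and the job is handed in when it is done.

```bash
mkdir -p pics; ls; python3 - <<'E'
from workcell import manip
import cv2,numpy as np
for n in("top","side"):
    d=manip.get_image(n); cv2.imwrite(f"pics/{n}0.png",d["image"][:,:,::-1])
    print(n,{k:(np.round(v,4).tolist() if k!="image" else 0) for k,v in d.items()})
s=manip.observe(); print({k:np.round(v,3).tolist() for k,v in s.items()})
E
```

```text
pics
top {'image': 0, 'fov_y': 51.7493, 'cx': 314.1692, 'cy': 200.0367, 'world_from_camera': [[-0.0039, 0.9844, -0.176, 0.3268], [-0.9999, -0.0058, -0.0106, 0.1696], [-0.0115, 0.176, 0.9843, 1.1799], [0.0, 0.0, 0.0, 1.0]]}
side {'image': 0, 'fov_y': 43.5732, 'cx': 318.488, 'cy': 205.8527, 'world_from_camera': [[-0.8755, 0.3207, -0.3615, 0.081], [-0.4832, -0.5692, 0.6653, 0.9786], [0.0076, 0.7571, 0.6533, 0.9227], [0.0, 0.0, 0.0, 1.0]]}
{'time_s': 0.1, 'qpos': [1.13, 0.707, -0.028, 1.485, 0.022, 0.951, -0.075], 'joint_velocities': [0.001, -0.002, 0.001, 0.0, -0.0, -0.001, -0.001], 'joint_torque': [0.002, -88.429, 1.236, -23.646, 0.017, 0.005, -0.0], 'eef_pos': [0.223, -0.53, 0.239], 'tool_rot': [[0.922, 0.388, -0.0], [0.388, -0.922, 0.001], [0.0, -0.001, -1.0]], 'ft_force': [0.664, 0.04, 0.61], 'wrist_torque': [-0.021, -0.018, -0.036], 'grip_force': 0.0, 'grip_width': 1.002}
```

View pics/top0.png

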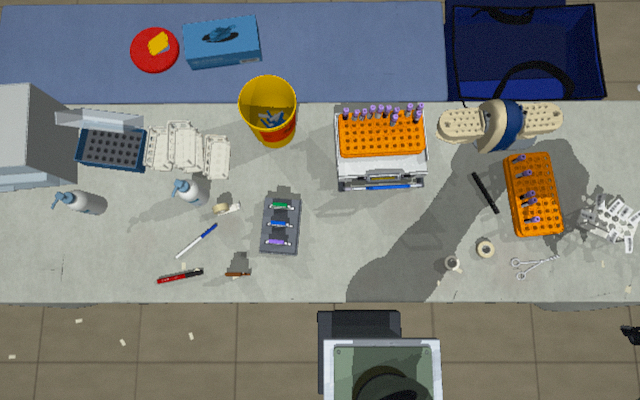

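View pics/side0.png

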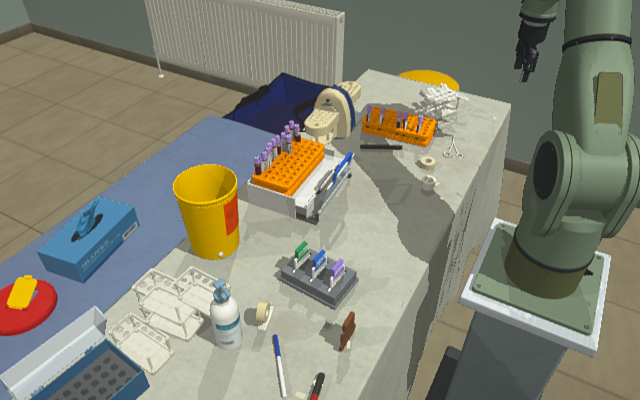

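Top view: the stand is at (280,222), with grips green (281,205), blue (279,224) and purple (279,241). The shelf is at (381,150), with the guard's blue bar near (395,184).
Things that could be taken for the purple holder:
- purple holder in the stand: top (279,241), side (337,268). This is my choice.
- brown look-alike: top (238,270), side (347,330)
- blue holder: side (319,261)
- green holder: side (301,251)
- purple tube caps: top (385,110)

Next I check the choice in a close crop.

```bash
cat > h.py <<'E'
import numpy as np,cv2
from workcell import manip
def cam(n):
    d=manip.get_image(n); d["f"]=200/np.tan(np.radians(d["fov_y"])/2); return d
def ray(d,uv):
    T=np.array(d["world_from_camera"]); v=np.array([(uv[0]-d["cx"])/d["f"],-(uv[1]-d["cy"])/d["f"],-1])
    v=T[:3,:3]@v; return T[:3,3],v/np.linalg.norm(v)
def onz(d,uv,z):
    o,v=ray(d,uv); return o+v*(z-o[2])/v[2]
def proj(d,p):
    T=np.array(d["world_from_camera"]); q=T[:3,:3].T@(np.array(p)-T[:3,3])
    return np.array([d["cx"]-d["f"]*q[0]/q[2],d["cy"]+d["f"]*q[1]/q[2]])
def tri(d1,u1,d2,u2):
    o1,v1=ray(d1,u1);o2,v2=ray(d2,u2)
    t=np.linalg.lstsq(np.c_[v1,-v2],o2-o1,rcond=None)[0]
    a,b=o1+t[0]*v1,o2+t[1]*v2; return (a+b)/2,np.linalg.norm(a-b)
def blobs(d,lo,hi,box,amin=8):
    x0,y0,x1,y1=box; h=cv2.cvtColor(d["image"],cv2.COLOR_RGB2HSV)[y0:y1,x0:x1]
    m=cv2.inRange(h,np.array(lo),np.array(hi)); out=[]
    for c in cv2.findContours(m,cv2.RETR_EXTERNAL,cv2.CHAIN_APPROX_NONE)[0]:
        k=np.zeros_like(m);cv2.drawContours(k,[c],-1,1,-1); ys,xs=np.nonzero(k&(m>0))
        if len(xs)>=amin:
            out.append((len(xs),np.array([xs.mean()+x0,ys.mean()+y0]),cv2.minAreaRect(c+np.array([x0,y0]))))
    return sorted(out,key=lambda o:-o[0])
E
python3 - <<'E'
from h import *
t,s=cam("top"),cam("side")
def crop(d,b): return cv2.resize(d["image"][b[1]:b[3],b[0]:b[2],::-1],(400,300),interpolation=cv2.INTER_CUBIC)
im=np.vstack([np.hstack([crop(t,(325,130,445,220)),crop(t,(250,180,310,260)[:2]+(330,240+0))]),np.hstack([crop(s,(240,140,360,230)),crop(s,(270,230,366,302))])])
cv2.imwrite("pics/c1.png",im)
for nm,lo,hi in(("purple",(125,70,60),(155,255,255)),("blue",(100,120,60),(122,255,255)),("green",(60,90,40),(90,255,255))):
    for d,b,l in((t,(250,180,310,260),"t"),(s,(270,230,366,310),"s"),(t,(325,160,445,210),"Tshelf"),(s,(290,140,366,220),"Sshelf")):
        print(nm,l,[(a,c.round(1).tolist(),np.round(r[1],1).tolist(),round(r[2],1)) for a,c,r in blobs(d,lo,hi,b)][:4])
E
```

```text
purple t [(67, [275.9, 241.1], [4.0, 14.0], 90.0)]
purple s [(106, [336.2, 268.0], [9.2, 18.4], 45.0)]
purple Tshelf []
purple Sshelf []
blue t [(56, [277.8, 222.1], [14.2, 3.9], 6.3)]
blue s [(94, [318.0, 258.9], [9.2, 20.3], 41.6)]
blue Tshelf [(148, [387.4, 186.6], [3.4, 43.2], 86.8)]
blue Sshelf [(131, [341.7, 165.3], [6.6, 34.8], 36.9)]
green t [(57, [279.5, 203.8], [15.0, 4.2], 8.7)]
green s [(77, [299.8, 248.6], [6.2, 17.7], 31.6), (21, [302.6, 254.8], [1.4, 14.8], 45.0)]
green Tshelf []
green Sshelf []
```

View pics/c1.png

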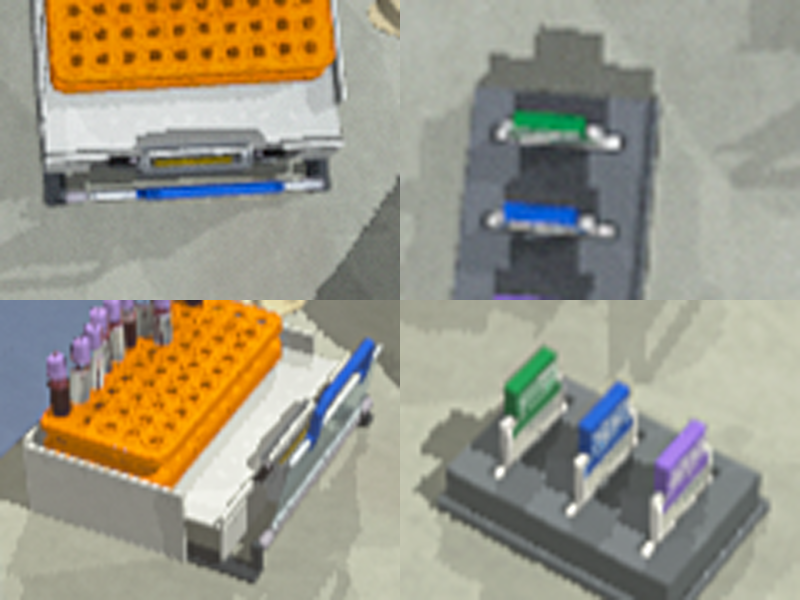

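The crop confirms the purple holder: nearest the robot, with a purple grip and white foot. It also shows the yellow strip in the rail slot, top (383,178), and the blue bar in front of it.

```bash
python3 - <<'E'
from h import *
t,s=cam("top"),cam("side")
def ends(r):
    b=cv2.boxPoints(r);b=sorted(b.tolist()); b=np.array(b)
    c=np.array(r[0]);L=max(r[1]);p=cv2.boxPoints(r)
    e=[(p[i]+p[(i+1)%4])/2 for i in range(4)]; e=sorted(e,key=lambda q:-np.linalg.norm(q-c))[:2]
    return sorted(e,key=lambda q:q[0])
B=((100,120,60),(122,255,255))
bt=blobs(t,*B,(325,160,445,210))[0];bs=blobs(s,*B,(290,140,366,220))[0]
print("bar tri",tri(t,bt[1],s,bs[1]),"onz",onz(t,bt[1],.141),onz(s,bs[1],.141))
e=ends(bt[2]);P=[onz(t,q,.141) for q in e];print("ends t",P,"yaw",np.arctan2(*(-(P[0]-P[1])[:2]*[-1,1]))) 
d=P[0]-P[1];print("yaw",np.arctan2(-d[0],d[1]),np.linalg.norm(d))
e=ends(bs[2]);Q=[onz(s,q,.141) for q in e];d=Q[0]-Q[1];print("side ends",Q,np.arctan2(-d[0],d[1]))
for y in blobs(t,(20,110,60),(36,255,255),(340,165,425,190),5): 
    print("yellow",y[0],y[1],y[2]);c=onz(t,y[1],.048);P=[onz(t,q,.048) for q in ends(y[2])];d=P[0]-P[1];print(c,np.arctan2(-d[0],d[1]),np.linalg.norm(d))
# orange rack yaw, top z unknown ~ parallel plane
o=blobs(t,(5,150,120),(18,255,255),(330,90,440,165))[0];P=[onz(t,q,.11) for q in ends(o[2])];d=P[0]-P[1];print("rack yaw",np.arctan2(-d[0],d[1]))
for nm,lo,hi in(("purple",(125,70,60),(155,255,255)),("blue",(100,120,60),(122,255,255)),("green",(60,90,40),(90,255,255))):
    a=blobs(t,lo,hi,(250,180,310,260))[0];b=blobs(s,lo,hi,(270,230,366,310))[0]
    print(nm,onz(t,a[1],.088),onz(s,b[1],.077),tri(t,a[1],s,b[1]))
# stand block
g=t["image"].astype(int);h=cv2.cvtColor(t["image"],cv2.COLOR_RGB2HSV)
m=cv2.inRange(h,(100,15,30),(130,90,125));m2=np.zeros_like(m);m2[180:265,250:310]=m[180:265,250:310]
m2=cv2.morphologyEx(m2,cv2.MORPH_CLOSE,np.ones((9,9)));c=max(cv2.findContours(m2,0,1)[0],key=cv2.contourArea)
r=cv2.minAreaRect(c);print("stand",r,[onz(t,q,.034).round(4) for q in cv2.boxPoints(r)])
E
```

```text
bar tri (array([ 0.5493231 , -0.01089916,  0.12506878]), np.float64(0.0008813807415076587)) onz [ 0.54638053 -0.0080415   0.141     ] [0.53953084 0.00879785 0.141     ]
ends t [array([0.54348394, 0.04767158, 0.141     ]), array([ 0.54907116, -0.06302655,  0.141     ])] yaw -3.091162853683874
yaw 0.050429799905919115 0.11083904936924156
side ends [array([0.53352789, 0.08051026, 0.141     ]), array([ 0.5415584 , -0.05690126,  0.141     ])] 0.058374949589744825
yellow 46 [382.23913043 177.89130435] ((382.48480224609375, 177.78680419921875), (1.9236702919006348, 23.084043502807617), 85.91438293457031)
[ 0.59129452 -0.00973134  0.048     ] 0.06657752752968682 0.06488824792558506
rack yaw 0.05359507379785677
purple [0.41234548 0.28269889 0.088     ] [0.40997689 0.28602978 0.077     ] (array([0.41233275, 0.28377242, 0.07391377]), np.float64(0.002348914758192008))
blue [0.46286748 0.27872249 0.088     ] [0.45957375 0.28169484 0.077     ] (array([0.46284675, 0.27949621, 0.07386959]), np.float64(0.003743170627243914))
green [0.51225648 0.2747095  0.088     ] [0.50946184 0.27714595 0.077     ] (array([0.51273164, 0.27533852, 0.07440671]), np.float64(0.003840769274198285))
stand ((280.2418212890625, 225.84017944335938), (37.02911376953125, 55.226802825927734), 5.19442892074585) [array([0.3876, 0.3343, 0.034 ]), array([0.5422, 0.3231, 0.034 ]), array([0.532 , 0.2187, 0.034 ]), array([0.3779, 0.2322, 0.034 ])]
```

```bash
cat >> h.py <<'E'
def R(y): c,s=np.cos(y),np.sin(y); return np.array([[c,s,0],[s,-c,0],[0,0,-1.]])
YAW=.055; M=np.array([.590,-.0075])          # rail mouth
def S(x,y,z): c,s=np.cos(YAW),np.sin(YAW); return np.array([M[0]+c*x-s*y,M[1]+s*x+c*y,z])
def st(m=""):
    s=manip.observe(); print(m,round(s["time_s"],2),np.round(s["eef_pos"],4),"F",np.round(s["ft_force"],1),"w",round(s["grip_width"],3),"gf",round(s["grip_force"],1)); return s
E
python3 - <<'E'
from h import *
manip.grab(30); st("shut")
hx=-.022; tip=.008
manip.goto(S(.0,0,.20),R(YAW)); st()
manip.move_linear(S(-.003,0,.128+tip)); st("behind bar")
for th in (.35,.65,.95):
    manip.move_linear(S(hx-.115*np.sin(th)+.015,0,.026+.115*np.cos(th)-.008+tip)); st(th)
manip.move_linear(S(hx-.085+.02,0,.125)); 
manip.move_linear(S(hx-.100,0,.125)); st("above")
manip.move_linear(S(hx-.104,0,.072+tip)); st()
manip.move_linear(S(hx-.111,0,.043+tip),rate=.08); s=st()
f0=0
for z in np.arange(.041,.030,-.002):
    if abs(s["ft_force"][2])>8: break
    manip.move_linear(S(hx-.111,0,z+tip),rate=.05); s=st(round(z,3))
d=cam("side"); cv2.imwrite("pics/s1.png",d["image"][:,:,::-1])
E
```

```text
shut 1.07 [ 0.2233 -0.5298  0.2393] F [ 0.1  0.5 -0.2] w 0.001 gf 0.0
 3.35 [ 0.59   -0.0085  0.2001] F [ 0.5 -0.1  0.5] w -0.001 gf 0.0
behind bar 3.92 [ 0.5873 -0.008   0.1367] F [-0.4  0.5  0.2] w 0.001 gf 0.0
0.35 4.37 [ 0.5448 -0.01    0.135 ] F [ 0.3 -0.2  0.9] w -0.001 gf 0.0
0.65 4.74 [ 0.5147 -0.0117  0.1179] F [ 0.7  0.2 -0.1] w -0.001 gf 0.0
0.95 5.12 [ 0.4914 -0.0129  0.0929] F [ 3.6  0.1 -2.9] w 0.001 gf 1.8
above 5.88 [ 0.4681 -0.0142  0.1247] F [ 0.1  0.2 -0.2] w 0.002 gf 0.0
 6.33 [ 0.4645 -0.0145  0.0801] F [ 0.  -0.2  0.6] w -0.0 gf 0.0
 6.86 [ 0.4575 -0.0148  0.0515] F [-0.7 -0.6  0.6] w 0.002 gf 0.0
0.041 7.11 [ 0.4575 -0.0148  0.0493] F [ 0.3 -0.6  0.3] w -0.0 gf 0.4
0.039 7.36 [ 0.4573 -0.0148  0.047 ] F [-1.1 -0.4  4.1] w -0.001 gf 1.6
0.037 7.61 [ 0.4574 -0.0148  0.0461] F [-4.3  0.1 37.6] w -0.002 gf 18.6
```

View pics/s1.png

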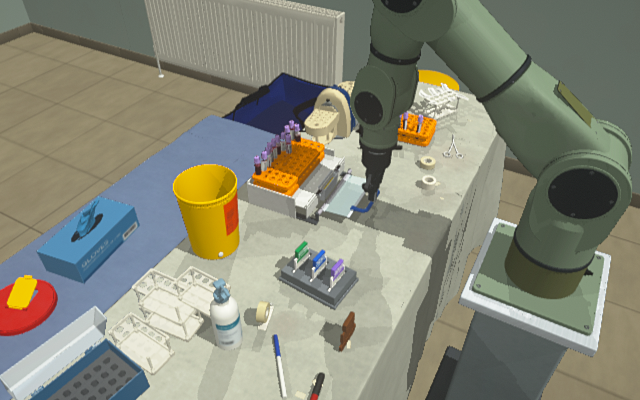

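The guard is folded flat at (350,200), with the bar at its stop: the force rose sharply at the expected height. Next I lift away, measure the now-clear rail, and pick up the purple holder.

```bash
python3 - <<'E'
from h import *
manip.move_linear(S(-.135,0,.20)); manip.goto([.4125,.2835,.19],R(-.08)); manip.let_go(); st()
t,s=cam("top"),cam("side")
cs=[t["image"][150:210,335:435,::-1],s["image"][160:230,280:397,::-1]]
cv2.imwrite("pics/rail.png",np.vstack([cv2.resize(c,(500,300),interpolation=cv2.INTER_CUBIC) for c in cs]))
for d,b,l in((t,(340,150,430,215),"t"),(s,(290,140,390,230),"s")):
    for y in blobs(d,(20,100,60),(36,255,255),b,5)[:3]: print(l,"yellow",y[0],y[1],y[2],onz(d,y[1],.048))
    for y in blobs(d,(100,120,60),(122,255,255),b,10)[:3]: print(l,"bar",y[0],y[1],y[2],onz(d,y[1],.034))
st()
E
```

```text
10.78 [0.4125 0.2835 0.19  ] F [ 0.5 -0.6  0.3] w 1.002 gf 0.0
t yellow 42 [382.28571429 177.97619048] ((382.4974670410156, 177.9644775390625), (1.5674350261688232, 23.084043502807617), 85.91438293457031) [ 0.59104903 -0.00985397  0.048     ]
t yellow 11 [352.81818182 151.54545455] ((353.2735595703125, 151.7924346923828), (7.28010892868042, 1.6483265161514282), 15.945395469665527) [0.66871987 0.07130026 0.048     ]
t yellow 5 [367.6 150.8] ((367.5, 150.5), (3.0, 1.0), -0.0) [0.6706123  0.02924353 0.048     ]
t bar 23 [402.39130435 212.        ] ((402.5, 212.0), (4.0, 5.0), 90.0) [ 0.49619702 -0.06508295  0.034     ]
t bar 14 [366.85714286 213.07142857] ((367.0, 213.0), (2.0, 4.0), 90.0) [0.49371559 0.03441125 0.034     ]
s yellow 112 [301.34821429 169.42857143] ((301.8033752441406, 167.90785217285156), (4.838313579559326, 41.335205078125), 40.36453628540039) [ 0.68736444 -0.03025979  0.048     ]
s yellow 28 [304.46428571 155.89285714] ((304.07965087890625, 155.1947021484375), (4.515460014343262, 11.476795196533203), 41.18592834472656) [ 0.71378345 -0.09395896  0.048     ]
s yellow 16 [297.4375 164.1875] ((297.6400451660156, 164.4800262451172), (2.8000001907348633, 8.40000057220459), 36.869895935058594) [ 0.71055716 -0.04694267  0.048     ]
s bar 138 [369.50724638 198.99275362] ((367.4310302734375, 199.67242431640625), (15.784104347229004, 27.29721450805664), 21.801406860351562) [ 0.46385522 -0.02120971  0.034     ]
 10.88 [0.4125 0.2835 0.19  ] F [ 0.9 -0.2 -0.1] w 0.999 gf 0.0
```

View pics/rail.png

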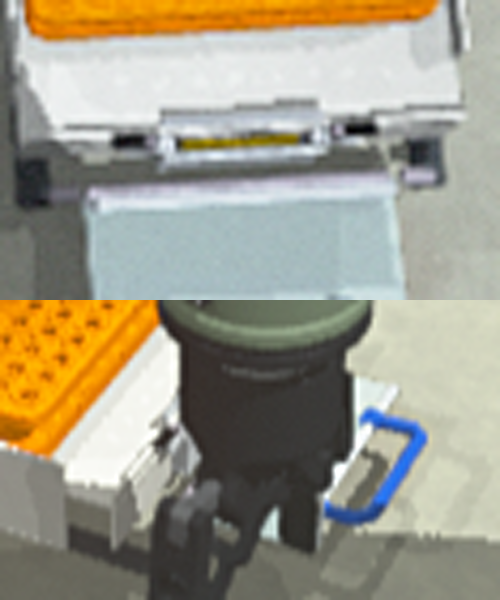

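Top crop: the slot with the yellow strip is centred at about (382.5,178), symmetric between the black buttons and the bar posts. That puts the rail mouth near (0.590, -0.010). Now the pick.

```bash
sed -i 's/M=np.array(\[.590,-.0075\])/M=np.array([.590,-.0102])/' h.py; python3 - <<'E'
from h import *
P=np.array([.4125,.2838]); r=R(-.08)
manip.move_linear([*P,.12],r,.2); manip.move_linear([*P,.0745],rate=.1); st("down")
manip.grab(90); st("grip")
manip.move_linear([*P,.16],rate=.12); s=st("lift")
t,d=cam("top"),cam("side")
c=d["image"][190:310,270:430,::-1]; cv2.imwrite("pics/lift.png",cv2.resize(c,(640,480),interpolation=cv2.INTER_CUBIC))
E
```

```text
down 11.99 [0.4128 0.2839 0.0752] F [-0.4  0.2  0.3] w 0.996 gf 0.0
grip 12.51 [0.4129 0.2838 0.0753] F [-0.9 -1.2 15.1] w 0.439 gf 89.0
lift 13.37 [0.4123 0.2837 0.1595] F [ 0.1 -0.1 -0.3] w 0.439 gf 90.1
```

View pics/lift.png

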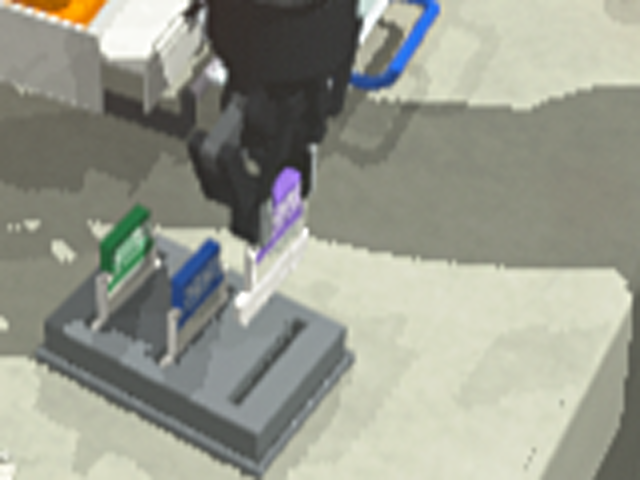

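The purple holder hangs upright in the pads, clear of its slot, with blue and green undisturbed. Next I carry it over the rail and check the alignment from the side.

```bash
python3 - <<'E'
from h import *
d0=cam("side"); print("slot centre", onz(d0,(336.9,280.1),.034))
manip.move_linear([.4123,.2837,.20],rate=.15); manip.goto(S(0,0,.20),R(YAW)); manip.move_linear(S(0,0,.135),rate=.15); s=st("above")
p=s["eef_pos"]; d,t=cam("side"),cam("top")
X=lambda x,y,z:np.array([p[0]+np.cos(YAW)*x-np.sin(YAW)*y,p[1]+np.sin(YAW)*x+np.cos(YAW)*y,z])
b=(270,120,390,210);k=6.6
c=cv2.resize(d["image"][b[1]:b[3],b[0]:b[2],::-1],None,fx=k,fy=k,interpolation=cv2.INTER_CUBIC)
def dot(P,col):
    u=proj(d,P); q=((u-[b[0],b[1]]+.5)*k).astype(int); cv2.circle(c,tuple(int(v) for v in q),2,col,-1)
z=p[2]-.0653
for y in(-.035,.035):
    for zz in(z+.005,z+.02): dot(X(-.003,y,zz),(0,0,255))
for y in(-.031,.031): dot(X(-.003,y,z),(0,0,255))
for y in(-.039,.039):
    for x in(-.0045,.0045): dot(S(x,y,.060),(0,255,0))
cv2.imwrite("pics/above.png",c)
E
```

```text
slot centre [0.40810034 0.28346667 0.034     ]
above 15.81 [ 0.5903 -0.0097  0.1357] F [0.2 0.1 0. ] w 0.443 gf 90.1
```

View pics/above.png

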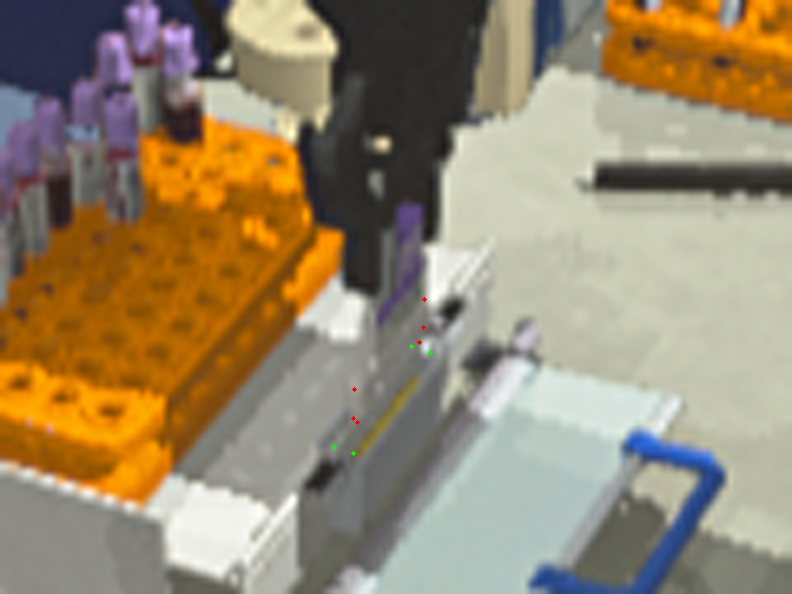

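In this view the holder hangs above the rail between the buttons. The predicted foot (red) sits over the predicted mouth (green), and the yellow strip runs (358,452)–(418,380). The uncertainty is smaller than the flare, so I go down in small steps and watch the force.

```bash
python3 - <<'E'
from h import *
d=cam("side"); print("yellow side",[(y[0],y[1],onz(d,y[1],.048).round(4)) for y in blobs(d,(20,100,60),(36,255,255),(320,170,340,195),4)], proj(d,S(.003,0,.048)))
z0=.0653; s=st()
for zb in np.arange(.062,.0475,-.002):   # foot underside height
    manip.move_linear(S(0,0,zb+z0),rate=.04); s=st(round(zb,4))
    if np.linalg.norm(s["ft_force"])>8: break
E
```

```text
yellow side [(18, array([328.22222222, 182.66666667]), array([ 0.5896, -0.0136,  0.048 ]))] [326.54618379 182.9847336 ]
 15.96 [ 0.5904 -0.01    0.136 ] F [ 0.5  0.4 -0.6] w 0.437 gf 90.1
0.062 16.3 [ 0.5899 -0.0102  0.1271] F [-1.  0. -1.] w 0.444 gf 90.1
0.06 16.55 [ 0.59   -0.0102  0.1253] F [ 0.4 -0.3 -1. ] w 0.442 gf 90.1
0.058 16.8 [ 0.59   -0.0102  0.1232] F [ 0.5  0.3 -0.4] w 0.441 gf 90.1
0.056 17.05 [ 0.59   -0.0102  0.1212] F [-0.5 -0.8  0.5] w 0.442 gf 90.1
0.054 17.3 [ 0.59   -0.0102  0.1192] F [-0.3 -0.9 -0.8] w 0.441 gf 90.1
0.052 17.55 [ 0.59   -0.0102  0.1172] F [ 0.4 -0.7  0.5] w 0.443 gf 90.1
0.05 17.8 [ 0.59   -0.0102  0.1152] F [-0.5  0.4 -0.3] w 0.44 gf 90.1
0.048 18.05 [ 0.5901 -0.0102  0.1134] F [-0.4  0.2  3.1] w 0.442 gf 90.3
```

The foot entered freely and met the strip with 3 N at exactly the expected depth. Now I press it down.

```bash
python3 - <<'E'
from h import *
z0=.0653
manip.grab(110)
for zb in list(np.arange(.046,.0405,-.002))+list(np.arange(.040,.0365,-.0005)):
    manip.move_linear(S(0,0,zb+z0),rate=.03); manip.pause(.1); s=st(round(zb,4))
    if s["ft_force"][2]>17 or np.linalg.norm(s["ft_force"][:2])>10: break
d=cam("side"); t=cam("top")
f=lambda d,b:cv2.resize(d["image"][b[1]:b[3],b[0]:b[2],::-1],(400,300),interpolation=cv2.INTER_CUBIC)
cv2.imwrite("pics/press.png",np.hstack([f(d,(300,135,364,183+12-12)),f(t,(342,150,422,210))]))
E
```

```text
0.046 18.62 [ 0.5901 -0.0102  0.1114] F [0.6 0.6 3.8] w 0.437 gf 111.2
0.044 18.97 [ 0.5901 -0.0102  0.1094] F [ 0.5 -0.9  6.2] w 0.436 gf 111.4
0.042 19.32 [ 0.5901 -0.0102  0.1075] F [-1.5 -0.4  7.8] w 0.434 gf 111.5
0.04 19.67 [ 0.5902 -0.0102  0.1056] F [-0.2  0.3  9.1] w 0.436 gf 112.1
0.0395 20.02 [ 0.5903 -0.0102  0.1054] F [-1.5 -0.3 12.6] w 0.438 gf 112.6
0.039 20.37 [ 0.5906 -0.0102  0.1053] F [-1.6  0.7 20.3] w 0.434 gf 113.3
```

View pics/press.png

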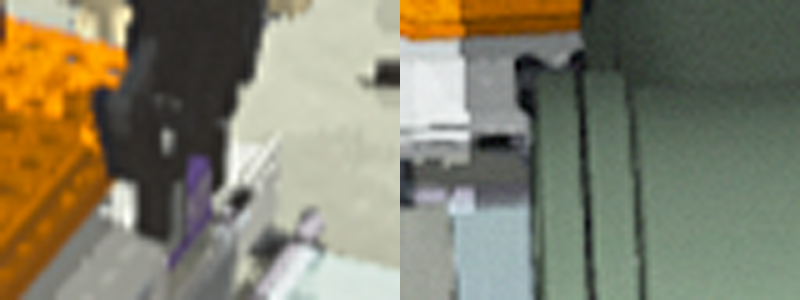

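The spring curve ran from 3 N to 9 N, then reached a hard stop at 20 N, exactly at home depth (foot underside 40 mm above the table). In the side crop the grip stands upright at (195,215), low behind the lip. Handing in.

```bash
python3 - <<'E'
from h import *
manip.pause(.3); st("hold"); print(manip.hand_in())
E
```

```text
hold 20.77 [ 0.5906 -0.0102  0.1053] F [-1.8  0.2 20.9] w 0.433 gf 113.3
the job is handed in; nothing more can be done
None
```

The job is handed in at 20.8 s: the guard is folded down to its stop, and the purple holder is upright in the rail, card towards the robot, held at the strip's hard stop with about 20 N; blue and green were left in their stand.

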